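Put the label printer back in service

TASK

The label printer has a new roll in it and its cover was left standing ajar. Push the cover down at its front until it clicks fully shut, then switch the printer on by pressing the on half (the half marked with a line) of the red rocker until it flips over, and then press the green feed key right down for a moment and let it come up again. Leave the yellow pause key unpressed, do not raise the cover further, and leave everything around the printer standing where it is.

Things in the scene. Friction and masses are not known exactly. Their poses are not given: they have to be found in the camera images.
- printer: desktop label printer, fixed, light grey, 250 deep (x) x 220 wide (y) x 150 high. Origin: centre of its underside, on the table; -x is its front (label outlet), z up. Right side, y -110 to -50: fixed control column, level top 150 high, with at y = -80 the feed key (x = -98), pause key (x = -48) and rocker (pivot x = +45). Cover: y -46 to +110, x -125 to +83; behind it the housing is fixed
- cover (a joint): hinge angle of the printer's cover, rad: 0 = shut, top level with the column (150 high); grows as its front rises. Hinge along the printer's y at x = +83, z = 140. Starts at 0.2 to 0.55. Stiff hinge: it stays where left; about 1 N at the front moves it down. At about 0.055 to 0.03 spring catches resist (about 10 N at the front), past them it snaps to 0 and stays; let go earlier, it springs back
- cover_patch (a point): point on the cover's top surface, middle of the dark ribbed press patch (60 wide), 18 mm behind the cover's front edge, 190 mm from the hinge axis; moves with the cover. With the cover shut it is at x = -107, y = +32, z = 150 of the printer. The cover, 156 wide, may be pressed anywhere along its front
- power_rocker (a joint): angle of the red mains rocker switch, rad: 0 = off (as it starts), 0.44 = on. Over-centre: past about 0.22 it flips to on by itself and stays. Pressing the on half takes about 6 N
- rocker_on (a point): top of the on half, 12 mm from the pivot: the front half (printer's -x), marked with a white line; the off half bears a ring. Rocker 36 long (printer's x) x 24 wide, pivot 153 above the table, its halves meet in a shallow V. While off, the on half slopes up to its front end, 163 above the table; when on, it lies level at 156 and the off half stands up
- feed_key (a joint): travel of the green feed key, m: 0 = up, 0.004 = right down; springs back by itself, right down takes about 4 N
- feed_key_top (a point): centre of the top of the green feed key (white arrow), 20 x 26, standing 7 above the control column
- pause_key (a joint): travel of the yellow pause key, m: 0 = up, 0.004 = right down; like the feed key, but not to be pressed
- pause_key_top (a point): centre of the top of the yellow pause key (two dark bars), 20 x 26, 50 mm behind the feed key, standing 7 above the control column
- spare_roll: spare roll of white labels standing on end, 90 dia x 100 high, close beside the printer's left wall (+y of the printer). Origin: centre of its underside
- food_tub: clear food tub with a white lid, waiting for its label, 138 x 103 x 62 high, close beside the printer's control column (-y of the printer). Origin: centre of its underside
- spice_jar: spice jar with green cap, 44 dia x 85 high, standing 20 to 50 mm in front of the printer's front wall. Origin: centre of its underside
- white_tray: open white food tray, 200 x 140 x 45 high, on the left of the table. Origin: centre of its underside
- carton: red and yellow carton, 55 x 85 x 130 high, at the side of the table. Origin: centre of its underside
- sauce_bottle: red sauce bottle, 60 dia x 170 high, at the side of the table. Origin: centre of its underside
- tumbler: glass tumbler, 66 dia x 110 high, at the side of the table. Origin: centre of its underside
There are look-alikes about, which are no part of the job. Leave any blue or purple look-alike of the tumbler alone.

How it is judged:
By the outcome, as a careful person would: the job done as asked, in the order asked, and still so for the second after the job is handed in, with the robot touching nothing.
It also fails if it takes over 58 s, if anything falls off the work surface, if the arm or the gripper's body presses on something with over 40 N, if the wrist force passes 120 N, or if a joint passes its speed limit or range.

ROBOT

A 7-joint arm with a two-finger parallel gripper is mounted at the origin on the work surface. World frame = base frame: x ahead of the robot, y to its left, z up, the work surface at z = 0. Lengths are in m, angles in rad, forces in N, time in s.
With the tool pointing down it reaches from about 0.4 to 0.85 m from the base axis. Payload 4.5 kg.
Tool frame: the origin (TCP) lies midway between the tips of the shut fingers; the grasp point (between the pads) lies 19 mm behind it; z points along the fingers, y is the line along which they close (so a half turn about z gives the same grasp; the last joint's range is limited). The gripper opens to 88 mm and grips with 3 to 60 N. Pads are 18 mm wide; open, the fingers measure 123 mm over their backs; the gripper's body (75 mm by 187 mm) begins 45 mm behind the grasp point.
Start: joints at [-1.18, 0.689, -0.195, 1.565, 0.157, 0.902, -0.215], TCP at [0.218, 0.586, 0.239] pointing down, gripper open.
Joint ranges: [-3.01, 3.01], [-0.46, 2.08], [-1.47, 1.51], [0.13, 2.56], [-1, 4.14], [0.04, 2.09], [-2.66, 2.66]. Speed limits (rad/s): [2.57, 2.57, 3.14, 3.14, 3.14, 3.14, 3.14].

INTERFACE

Orientations are given as a unit quaternion [x, y, z, w].
In Python, from plant import sensors, eyes, finish_job gives the robot as it stands.
- The arm moves only by the tool send_rows, never from a script. Its argument "rows" is text: rows parted by semicolons, each of 4 numbers parted by spaces: the shift along the tool's x, y, z normalised to -1 to 1, where 1 is 30 cm, then the turn about the tool's z normalised to -1 to 1, where 1 is 2 pi rad. A call has 1 to 10 rows; each row is the pose to reach, as a shift and turn from the pose commanded when the call began, along the tool's axes at that moment, turning the shorter way round; what a row does not reach only later rows make up. A row lasts 1/12 s, in which the tool goes at most 41.7 mm and 7.16 degrees, less where a joint would pass 70% of its speed; a pose out of reach is approached as far as the arm can. A call with a number of a shift or a turn outside -1 to 1 is refused whole. A call with a gripper value outside its range is refused whole. "jaw" is the closure, from -1 (fully open) to 1 (shut), set as the call begins (left out, the last holds). The fingers move at their own pace and stop on an object; "force" is the grip in N (left out, the last holds). Time passes only in rows, so rows that repeat a pose let the fingers close. It gives the time, the measured TCP pose, the force, the opening and the grip force at its end, in the units of the state.
- sensors.get_state(): the state, without advancing time (a new reading comes with each control period).
- eyes.snapshot(name): name is "scene" or "top"; returns (picture, depth): 480x640x3 uint8, red, green, blue; 480x640 float32, m along the optical axis (not along the pixel's ray), 0 where there is no reading.
- eyes.calibration(name): a dict with "fov_y" (degrees; the focal length in pixels is half the picture's height over the tangent of half this angle, whatever the lens; pixels are square), "cx", "cy" (the principal point, pixels), "world_from_camera" (4x4, takes a point from camera to world coordinates). Camera axes: x right, y down, z forward; pixel columns grow to the right and rows downward; lengths in m; the calibration is good to about 2 mm. A picture is of the moment at which its call begins. calibration takes no time and is no camera call.
- finish_job(): hands the job in; it is judged then, once.
The state is a dict: "clock": time; "q": joint angles; "qd": joint speeds; "joint_torque": joint torques, N m; "tool_pos": TCP position; "eef_rot": TCP orientation; "contact_force": force on the tool from outside, world axes, zero at the start; "moment": the same for the moment, N m; "opening": opening from 0.0 (shut) to 1.0 (fully open); "finger_force": force on a finger pad.
Only numpy, scipy, OpenCV 4.12 (cv2) and the standard library are available. Lean on these libraries where they do the work, as an engineer would, in place of code of your own. Each camera call takes 0.05 s, during which the arm holds its last target. There are 200 camera calls.

## Working session

There is one attempt and no reset: what is moved stays moved. The work goes in short steps, Python scripts to look and compute and a tool call to move; the robot and the scene stay as the last step left them, time stands still between calls to the robot, and variables do not carry over. Pictures are saved under pics/ and viewed, at most 10 in all, crops included, and the job is handed in when it is done.

Besides the shell and the picture viewer there is one more tool, called after ">>>" as name(argument=value, ...) on one line, values as JSON. send_rows: Moves the arm, as the interface text tells. Scaled input: -1 to 1 covers 30 cm each way for a shift and 2 pi rad each way for a turn. Its arguments: {"type":"object","properties":{"rows":{"type":"string"},"jaw":{"type":"number"},"force":{"type":"number"}},"required":["rows"]}

```bash
mkdir -p pics
cat > h.py <<'E'
import numpy as np, cv2
from plant import sensors, eyes, finish_job
def snap(n,tag):
    p,d=eyes.snapshot(n); cv2.imwrite(f'pics/{tag}.png',p[:,:,::-1]); np.save(f'pics/{tag}.npy',d); return p,d
def world(n,d):
    c=eyes.calibration(n); f=240/np.tan(np.radians(c['fov_y'])/2)
    v,u=np.mgrid[:480,:640]; P=np.stack([(u-c['cx'])/f*d,(v-c['cy'])/f*d,d],-1)
    T=np.array(c['world_from_camera']); return P@T[:3,:3].T+T[:3,3]
E
python3 - <<'E'
from h import *
for n in ('top','scene'):
    snap(n,n+'0'); c=eyes.calibration(n); print(c)
print(sensors.get_state())
E
```

```text
{'fov_y': 42.22778494181524, 'cx': 320.08652961366994, 'cy': 239.21132507310102, 'world_from_camera': array([[-1.62632844e-02, -9.89808623e-01,  1.41472246e-01,
         3.03573541e-01],
       [-9.99864153e-01,  1.57204166e-02, -4.95412463e-03,
        -1.59588602e-03],
       [ 2.67963263e-03, -1.41533598e-01, -9.89929826e-01,
         1.64297577e+00],
       [ 0.00000000e+00,  0.00000000e+00,  0.00000000e+00,
         1.00000000e+00]])}
{'fov_y': 45.16562005626108, 'cx': 308.8307356375974, 'cy': 244.45098465244425, 'world_from_camera': array([[-0.28496496,  0.67359122, -0.6819603 ,  1.47097257],
       [ 0.95851509,  0.19533587, -0.20758786,  0.27794734],
       [-0.00661805, -0.7128245 , -0.70131123,  1.09853316],
       [ 0.        ,  0.        ,  0.        ,  1.        ]])}
{'clock': 0.1, 'q': array([-1.1801876 ,  0.6899057 , -0.19448383,  1.56618273,  0.15732519,
        0.90249468, -0.21510285]), 'qd': array([ 0.00102649, -0.00264656, -0.00080998, -0.00067399, -0.00022322,
        0.00016058,  0.00220674]), 'joint_torque': array([-3.43871332e-03, -5.28494060e+01, -1.27150789e+00, -1.53836489e+01,
       -5.24968060e-02,  2.06669007e-03,  3.38901395e-05]), 'tool_pos': array([0.21818013, 0.58510906, 0.2380011 ]), 'eef_rot': array([ 1.77432829e-01,  9.84132588e-01, -7.97514120e-04, -6.48035194e-05]), 'contact_force': array([ 0.36433898, -0.62326226, -0.42011425]), 'moment': array([-0.03912595,  0.00596665,  0.03608815]), 'finger_force': 0.0, 'opening': 0.9957382145187724}
```

View pics/top0.png

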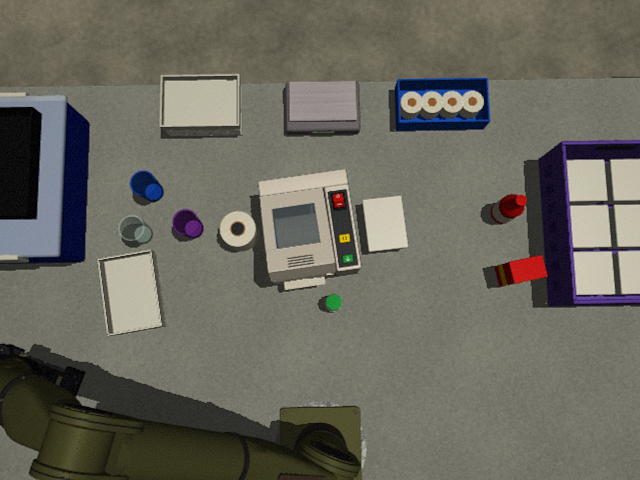

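View pics/scene0.png

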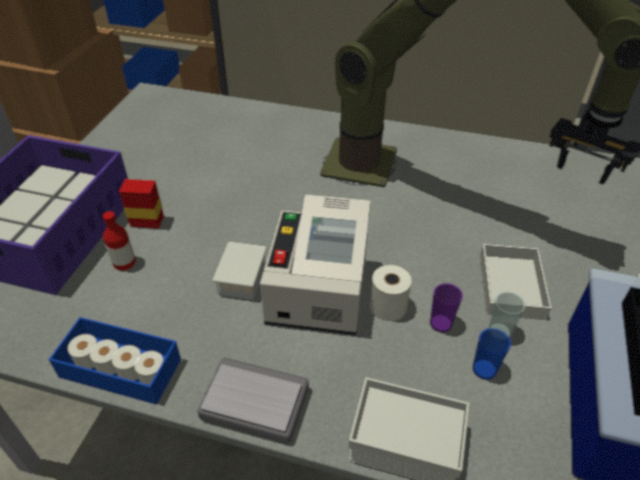

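The top view shows the printer at about (308,228), its front facing the robot. On the control column are the red rocker (339,200), yellow pause key (345,238) and green feed key (348,258). The press patch is at (300,261), the spice jar at (333,302), the spare roll at (238,229) and the tub at (384,222).

Possible confusions:
- **Feed key:** the green jar cap (333,302) looks similar. I choose (348,258), on the column.
- **Rocker:** the red bottle (510,205) and carton (525,270) are also red. I choose (339,200), and its on half is the end nearer the front.
- **Key next to it:** the yellow pause key (345,238) is not to be pressed.

```bash
cat >> h.py <<'E'
def blob(p,mask):
    n,l,s,c=cv2.connectedComponentsWithStats(mask.astype(np.uint8)); return [(i,s[i],c[i],l==i) for i in range(1,n) if s[i][4]>15]
E
python3 - <<'E'
from h import *
p=cv2.imread('pics/top0.png'); d=np.load('pics/top0.npy'); W=world('top',d)
hsv=cv2.cvtColor(p,cv2.COLOR_BGR2HSV); H,S,V=hsv[...,0].astype(int),hsv[...,1],hsv[...,2]
roi=np.zeros(H.shape,bool); roi[160:320,220:420]=1
for nm,m in dict(red=((H<8)|(H>172)),yel=(H>20)&(H<35),green=(H>45)&(H<80)).items():
    for i,s,c,k in blob(p,m&(S>140)&(V>90)&roi):
        print(nm,s,c.round(1),np.median(W[k],0).round(4), W[k][:,2].min().round(3),W[k][:,2].max().round(3))
for nm,(u,v) in dict(patch=(300,261),coverback=(292,195),housing=(300,183),colfront=(349,266),colmid=(334,190),coverR=(322,215),coverL=(269,235),roll=(225,230),tub=(384,222),jar=(333,302)).items():
    print(nm,W[v-1:v+2,u-1:u+2].reshape(-1,3).mean(0).round(4))
c=p[160:320,220:420]; cv2.imwrite('pics/crop.png',cv2.resize(c,None,fx=3.7,fy=3.7,interpolation=cv2.INTER_CUBIC))
E
```

```text
red [333 193  12  14 121] [338.1 199.8] [ 0.6123 -0.0542  0.1562] 0.149 1.643
yel [339 233  11  10  92] [344.1 237.8] [ 0.5188 -0.0669  0.1554] 0.147 1.643
green [343 254  10   9  59] [347.6 258.1] [ 0.4696 -0.0752  0.1559] 0.146 0.163
green [326 294  15  16 187] [333.1 301.8] [ 0.3677 -0.0392  0.0843] 0.051 0.094
patch [0.4578 0.0385 0.2131]
coverback [0.6267 0.0578 0.1538]
housing [0.6576 0.0381 0.1488]
colfront [ 0.4506 -0.0778  0.1497]
colmid [ 0.6389 -0.0453  0.1477]
coverR [ 0.5718 -0.0145  0.1758]
coverL [0.5238 0.112  0.1857]
roll [0.5519 0.2297 0.096 ]
tub [ 0.5718 -0.1752  0.0618]
jar [ 0.3675 -0.0391  0.0828]
```

View pics/crop.png

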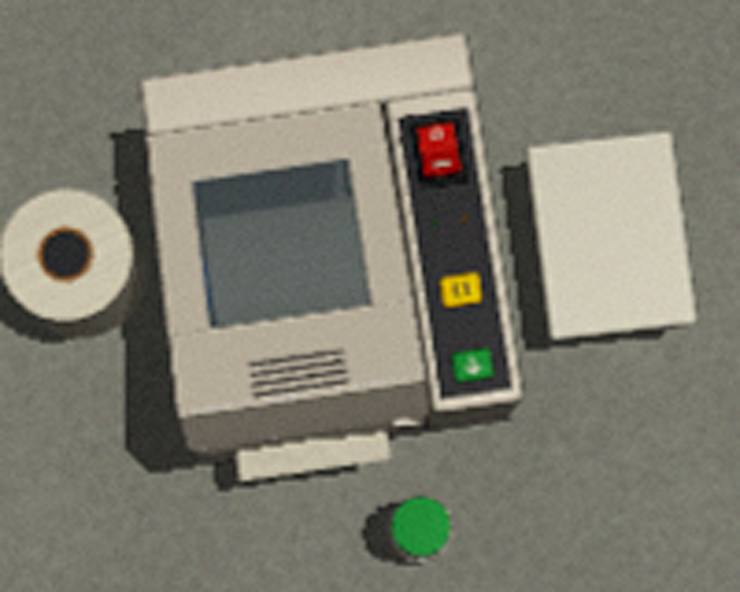

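The crop confirms it. The red rocker's line half is the lower (front) half at crop (440,162), the pause key with its bars is at (461,289), the green key with its arrow is at (473,364), and the ribbed patch is at (297,373).

```bash
cat >> h.py <<'E'
from scipy.spatial.transform import Rotation as Ro
YAW=np.arctan2(.021,.1427); O=np.array([.5553,.0186])
def pr(x,y,z): # printer mm -> world m
    c,s=np.cos(YAW),np.sin(YAW); return np.array([*(O+np.array([[c,-s],[s,c]])@[x/1e3,y/1e3]),z/1e3])
def rows(*ts):
    s=sensors.get_state(); R=Ro.from_quat(s['eef_rot']).as_matrix()
    tx=np.arctan2(R[1,0],R[0,0]); turn=-(np.pi+YAW-tx); turn=(turn+np.pi)%(2*np.pi)-np.pi
    print('t',s['clock'],s['tool_pos'].round(4),'F',s['contact_force'].round(1),'turn',round(turn/2/np.pi,4))
    for t in ts: print(t,'->',(R.T@(np.array(t)-s['tool_pos'])/.3).round(4))
E
python3 - <<'E'
from h import *
d=np.load('pics/top0.npy'); W=world('top',d)
c,s=np.cos(YAW),np.sin(YAW)
for u,v in ((300,261),(292,195),(300,183),(322,215),(269,235)):
    w=W[v,u]; q=np.array([[c,s],[-s,c]])@(w[:2]-O)*1e3; print(u,v,q.round(1),w[2].round(4), 'th',np.arctan2(w[2]-.14,.083-q[0]/1e3)-.01/np.hypot(w[2]-.14,.083-q[0]/1e3))
rows([.33,.32,.30],pr(-93,32,260),pr(-93,32,216))
E
```

```text
300 261 [-92.7  34. ] 0.2052 th 0.3021428931217875
292 195 [76.2 28.4] 0.1542 th 0.487375360961967
300 183 [104.7   4.3] 0.1458 th 2.4345044627953607
322 215 [ 12.5 -35.3] 0.1705 th 0.27844082272012877
269 235 [-17.2  97.1] 0.1835 th 0.31787782269989795
t 0.1 [0.2182 0.5851 0.238 ] F [ 0.4 -0.6 -0.4] turn -0.08
[0.33, 0.32, 0.3] -> [-0.6579 -0.6982 -0.2054]
[0.45863196 0.0367188  0.26      ] -> [-1.3894 -1.4331 -0.0708]
[0.45863196 0.0367188  0.216     ] -> [-1.3894 -1.4328  0.0758]
```

>>> send_rows(rows="-0.1 -0.1 -0.2 0; -0.66 -0.7 -0.21 -0.08; -0.66 -0.7 -0.21 -0.08; -0.66 -0.7 -0.21 -0.08; -0.66 -0.7 -0.21 -0.08; -0.66 -0.7 -0.21 -0.08; -0.66 -0.7 -0.21 -0.08; -0.66 -0.7 -0.21 -0.08; -0.66 -0.7 -0.21 -0.08; -0.66 -0.7 -0.21 -0.08", jaw=1, force=20)

```text
clock: 0.93
tool_pos: [0.3308, 0.3192, 0.3018]
eef_rot: [-0.072, 0.997, 0.0, 0.0]
contact_force: [-0.3, 0.8, -0.3]
opening: 0.267
finger_force: 0.0
```

```bash
python3 -c "
from h import *
rows(pr(-93,32,270))"
```

```text
t 0.9333 [0.3308 0.3192 0.3018] F [-0.3  0.8 -0.3] turn -0.0004
[0.45863196 0.0367188  0.27      ] -> [-0.2869 -0.9929  0.1057]
```

>>> send_rows(rows="-0.287 -0.993 0.1 0; -0.287 -0.993 0.1 0; -0.287 -0.993 0.1 0; -0.287 -0.993 0.1 0; -0.287 -0.993 0.1 0; -0.287 -0.993 0.1 0; -0.287 -0.993 0.1 0; -0.287 -0.993 0.1 0; -0.287 -0.993 0.1 0; -0.287 -0.993 0.1 0")

```text
clock: 1.77
tool_pos: [0.4594, 0.0387, 0.2712]
eef_rot: [-0.073, 0.997, 0.001, -0.0]
contact_force: [-0.8, -0.0, 0.7]
opening: 0.004
finger_force: 0.0
```

```bash
python3 -c "
from h import *
print(sensors.get_state()['opening'])
a=lambda t:pr(83-190*np.cos(t)+10*np.sin(t),32,140+190*np.sin(t)+10*np.cos(t))
rows(*[a(t) for t in (.32,.25,.2,.15,.1,.06,0)])"
```

```text
0.004043416223404106
t 1.7667 [0.4594 0.0387 0.2712] F [-0.8 -0.   0.7] turn -0.0
[0.45743578 0.03654277 0.20926   ] -> [ 0.0076 -0.0066  0.2066]
[0.45307252 0.03590066 0.19669588] -> [ 0.0223 -0.0067  0.2485]
[0.45049366 0.03552115 0.18754784] -> [ 0.0309 -0.0067  0.279 ]
[0.44837036 0.03520868 0.17828096] -> [ 0.0381 -0.0068  0.3099]
[0.44670793 0.03496404 0.16891839] -> [ 0.0437 -0.0068  0.3411]
[0.44571265 0.03481757 0.16137517] -> [ 0.047  -0.0068  0.3662]
[0.44478114 0.03468049 0.15      ] -> [ 0.0502 -0.0069  0.4041]
```

Next I follow the arc down to about 0.1 rad at a gentle pace.

>>> send_rows(rows="0.008 -0.007 0.1 0; 0.008 -0.007 0.19 0; 0.015 -0.007 0.23 0; 0.022 -0.007 0.25 0; 0.027 -0.007 0.265 0; 0.031 -0.007 0.28 0; 0.035 -0.007 0.295 0; 0.038 -0.007 0.31 0; 0.041 -0.007 0.325 0; 0.044 -0.007 0.34 0")

```text
clock: 2.6
tool_pos: [0.4465, 0.0336, 0.1696]
eef_rot: [-0.073, 0.997, 0.0, 0.001]
contact_force: [-0.3, 0.8, 1.3]
opening: 0.007
finger_force: 0.3
```

```bash
python3 -c "
from h import *
rows(pr(-107,32,150))"
```

```text
t 2.6 [0.4465 0.0336 0.1696] F [-0.3  0.8  1.3] turn -0.0001
[0.44478114 0.03468049 0.15      ] -> [0.0053 0.0044 0.0655]
```

>>> send_rows(rows="0.002 0.002 0.02 0; 0.004 0.002 0.035 0; 0.005 0.002 0.05 0; 0.005 0.002 0.06 0; 0.005 0.002 0.068 0; 0.005 0.002 0.073 0; 0.005 0.002 0.073 0; 0.005 0.002 0.073 0")

```text
clock: 3.27
tool_pos: [0.4445, 0.0338, 0.15]
eef_rot: [-0.073, 0.997, -0.001, 0.001]
contact_force: [-5.8, -0.8, 34.9]
opening: 0.005
finger_force: 17.2
```

>>> send_rows(rows="0 0 -0.03 0; 0 0 -0.15 0; 0 0 -0.27 0; 0.05 0.3 -0.27 0; 0.05 0.6 -0.27 0; 0.05 0.6 -0.27 0; 0.05 0.6 -0.27 0; 0.05 0.6 -0.27 0")

```text
clock: 3.93
tool_pos: [0.4021, 0.2166, 0.229]
eef_rot: [-0.077, 0.997, 0.003, 0.001]
contact_force: [0.2, -0.5, -0.4]
opening: 0.005
finger_force: 0.0
```

Run:
```python
from h import *
p,d=snap('scene','s1'); W=world('scene',d)
cv2.imwrite('pics/s1c.png',cv2.resize(p[170:340,200:430,::-1],None,fx=3.2,fy=3.2,interpolation=cv2.INTER_CUBIC))
c,s=np.cos(YAW),np.sin(YAW)
X=(W[...,:2]-O)@np.array([[c,-s],[s,c]])*1e3
for x in (-115,-95,60):
    m=(abs(X[...,0]-x)<6)&(X[...,1]>-35)&(X[...,1]<95)&(W[...,2]>.13)&(W[...,2]<.22); print(x,m.sum(),np.median(W[m][:,2]) if m.any() else '')
rows(pr(31,-80,200),pr(31,-80,166),pr(31,-80,156))
```

```text
-115 164 0.15039859402206823
-95 168 0.1503536824543676
60 219 0.15004908593309163
t 3.9833 [0.402  0.2172 0.2289] F [0.3 2.5 0.2] turn 0.0015
[ 0.59761718 -0.05603415  0.2       ] -> [-0.5031 -1.0013  0.0919]
[ 0.59761718 -0.05603415  0.166     ] -> [-0.5029 -1.0019  0.2052]
[ 0.59761718 -0.05603415  0.156     ] -> [-0.5029 -1.0021  0.2385]
```

View pics/s1c.png

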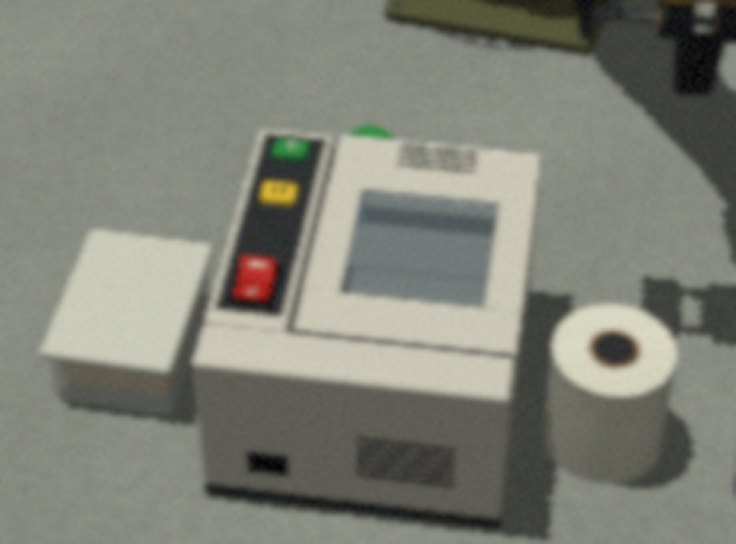

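The cover is flush: depth gives 150 mm along its whole length. The rocker is at crop (256,278), the pause key at (278,191) and the feed key at (290,148). Before pressing, I check the keys' positions with this second camera while moving above the rocker.

>>> send_rows(rows="-0.5 -1 0.05 0; -0.5 -1 0.05 0; -0.5 -1 0.05 0; -0.5 -1 0.05 0; -0.5 -1 0.05 0; -0.5 -1 0.05 0; -0.5 -1 0.05 0; -0.5 -1 0.05 0; -0.5 -1 0.05 0; -0.5 -1 0.05 0")

```text
clock: 4.82
tool_pos: [0.5958, -0.0698, 0.2125]
eef_rot: [-0.069, 0.998, -0.001, -0.001]
contact_force: [0.2, 1.1, 0.6]
opening: 0.007
finger_force: 0.0
```

Run:
```python
from h import *
p=cv2.imread('pics/s1.png'); d=np.load('pics/s1.npy'); W=world('scene',d)
hsv=cv2.cvtColor(p,cv2.COLOR_BGR2HSV); H,S,V=hsv[...,0].astype(int),hsv[...,1],hsv[...,2]
roi=np.zeros(H.shape,bool); roi[190:300,260:300]=1
for nm,m in dict(red=((H<8)|(H>172)),yel=(H>20)&(H<35),green=(H>45)&(H<80)).items():
    for i,s,c,k in blob(p,m&(S>140)&(V>90)&roi): print(nm,s[4],c.round(1),np.median(W[k],0).round(4))
print(pr(45,-80,156),pr(-48,-80,157),pr(-98,-80,157))
rows(pr(31,-80,170),pr(31,-80,166),pr(31,-80,156))
```

```text
red 141 [279.1 256.9] [ 0.6127 -0.0538  0.1569]
yel 85 [286.6 229.8] [ 0.5224 -0.0665  0.1562]
green 30 [290.  216.6] [ 0.4755 -0.0742  0.1565]
[ 0.611468   -0.05399584  0.156     ] [ 0.51945897 -0.06753606  0.157     ] [ 0.46999175 -0.07481575  0.157     ]
t 4.8167 [ 0.5958 -0.0698  0.2125] F [0.2 1.1 0.6] turn -0.0012
[ 0.59761718 -0.05603415  0.17      ] -> [-0.0124  0.0448  0.1415]
[ 0.59761718 -0.05603415  0.166     ] -> [-0.0124  0.0448  0.1548]
[ 0.59761718 -0.05603415  0.156     ] -> [-0.0125  0.0449  0.1881]
```

>>> send_rows(rows="0 0 0.03 0; 0 0 0.03 0; 0 0 0.03 0")

```text
clock: 5.07
tool_pos: [0.5943, -0.0634, 0.204]
eef_rot: [-0.074, 0.997, 0.0, -0.001]
contact_force: [-0.7, 0.2, 0.5]
opening: 0.005
finger_force: 0.0
```

```bash
python3 -c "
from h import *
rows(pr(31,-80,170),pr(31,-80,166),pr(31,-80,156))"
```

```text
t 5.0667 [ 0.5943 -0.0634  0.204 ] F [-0.7  0.2  0.5] turn 0.0004
[ 0.59761718 -0.05603415  0.17      ] -> [-0.0149  0.0225  0.1134]
[ 0.59761718 -0.05603415  0.166     ] -> [-0.0149  0.0224  0.1268]
[ 0.59761718 -0.05603415  0.156     ] -> [-0.015   0.0224  0.1601]
```

>>> send_rows(rows="-0.015 0.0224 0 0; -0.015 0.0224 0.04 0; -0.015 0.0224 0.08 0; -0.015 0.0224 0.1 0; -0.015 0.0224 0.1 0; -0.015 0.0224 0.1 0")

```text
clock: 5.57
tool_pos: [0.5991, -0.0571, 0.1749]
eef_rot: [-0.073, 0.997, 0.0, -0.0]
contact_force: [-0.4, 0.3, -0.3]
opening: 0.004
finger_force: 0.0
```

```bash
python3 -c "
from h import *
rows(pr(31,-80,170),pr(31,-80,166),pr(31,-80,156))"
```

```text
t 5.5667 [ 0.5991 -0.0571  0.1749] F [-0.4  0.3 -0.3] turn 0.0001
[ 0.59761718 -0.05603415  0.17      ] -> [0.0044 0.0043 0.0164]
[ 0.59761718 -0.05603415  0.166     ] -> [0.0044 0.0043 0.0298]
[ 0.59761718 -0.05603415  0.156     ] -> [0.0044 0.0042 0.0631]
```

Press down, at about 2.5 mm per row.

>>> send_rows(rows="0.004 0.004 0.02 0; 0.004 0.004 0.03 0; 0.004 0.004 0.038 0; 0.004 0.004 0.046 0; 0.004 0.004 0.053 0; 0.004 0.004 0.06 0; 0.004 0.004 0.064 0; 0.004 0.004 0.064 0")

```text
clock: 6.23
tool_pos: [0.5979, -0.0569, 0.1565]
eef_rot: [-0.073, 0.997, -0.0, 0.0]
contact_force: [-2.9, -0.3, 8.6]
opening: 0.004
finger_force: 3.9
```

>>> send_rows(rows="0 0 -0.03 0; 0 0 -0.1 0; 0 0 -0.16 0; 0.12 0 -0.16 0; 0.24 0 -0.16 0; 0.36 0 -0.16 0; 0.43 0 -0.16 0; 0.43 0 -0.16 0; 0.43 0 -0.16 0; 0.43 0 -0.16 0")

```text
clock: 7.07
tool_pos: [0.472, -0.0754, 0.2041]
eef_rot: [-0.073, 0.997, 0.0, 0.002]
contact_force: [-0.5, 0.7, -0.2]
opening: 0.005
finger_force: 0.0
```

Run:
```python
from h import *
p,d=snap('scene','s2')
a=cv2.imread('pics/s1.png')[200:290,240:330]; b=p[200:290,240:330,::-1]
cv2.imwrite('pics/s2c.png',cv2.resize(np.hstack([a,b]),None,fx=4.4,fy=4.4,interpolation=cv2.INTER_CUBIC))
rows(pr(-98,-80,170),pr(-98,-80,160),pr(-98,-80,153))
```

```text
t 7.1167 [ 0.4722 -0.0752  0.204 ] F [ 0.2  0.6 -1.1] turn 0.0
[ 0.46999175 -0.07481575  0.17      ] -> [0.0074 0.0024 0.1132]
[ 0.46999175 -0.07481575  0.16      ] -> [0.0075 0.0024 0.1465]
[ 0.46999175 -0.07481575  0.153     ] -> [0.0076 0.0024 0.1699]
```

View pics/s2c.png

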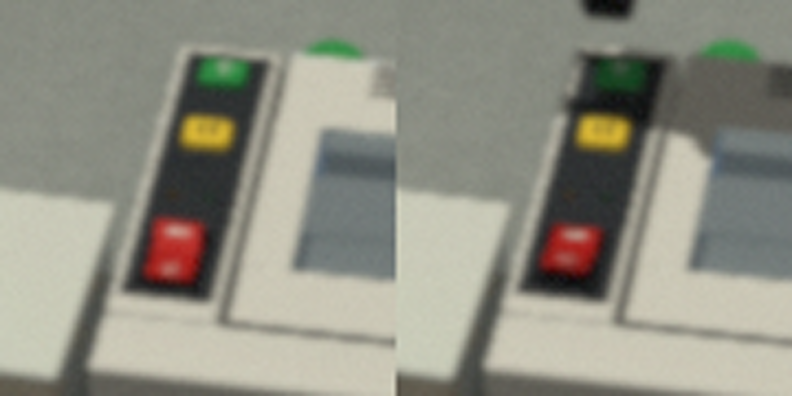

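Run:
```python
from h import *
c,s=np.cos(YAW),np.sin(YAW)
for n in ('s1','s2'):
    W=world('scene',np.load(f'pics/{n}.npy')); X=(W[...,:2]-O)@np.array([[c,-s],[s,c]])*1e3
    for x in (29,34,40,45,50,56,61):
        m=(abs(X[...,0]-x)<2.5)&(abs(X[...,1]+80)<9)&(W[...,2]>.13)&(W[...,2]<.18); print(n,x,m.sum(),np.median(W[m][:,2]).round(4))
```

```text
s1 29 3 0.1627
s1 34 20 0.1622
s1 40 19 0.1589
s1 45 17 0.1566
s1 50 7 0.1556
s1 56 17 0.1559
s1 61 14 0.1558
s2 29 7 0.156
s2 34 12 0.1564
s2 40 13 0.1564
s2 45 10 0.1564
s2 50 7 0.1577
s2 56 11 0.153
s2 61 25 0.1593
```

Depth shows the on half level at 156 mm and the off half raised, so the rocker has flipped on. Next is the feed key: align, settle, then press.

>>> send_rows(rows="0.0075 0.0024 0.04 0; 0.0075 0.0024 0.09 0; 0.0075 0.0024 0.12 0; 0.0075 0.0024 0.12 0; 0.0075 0.0024 0.12 0")

```text
clock: 7.53
tool_pos: [0.4684, -0.0749, 0.1672]
eef_rot: [-0.073, 0.997, 0.0, -0.0]
contact_force: [-0.1, 0.0, -0.3]
opening: 0.007
finger_force: 0.0
```

```bash
python3 -c "
from h import *
rows(pr(-98,-80,160),pr(-98,-80,153))"
```

```text
t 7.5333 [ 0.4684 -0.0749  0.1672] F [-0.1  0.  -0.3] turn 0.0001
[ 0.46999175 -0.07481575  0.16      ] -> [-0.0055 -0.0005  0.0241]
[ 0.46999175 -0.07481575  0.153     ] -> [-0.0055 -0.0005  0.0474]
```

>>> send_rows(rows="-0.003 0 0.015 0; -0.003 0 0.025 0; -0.003 0 0.033 0; -0.003 0 0.041 0; -0.003 0 0.047 0; -0.003 0 0.053 0; -0.003 0 0.053 0; -0.003 0 0.053 0; -0.003 0 0.053 0")

```text
clock: 8.28
tool_pos: [0.4691, -0.0751, 0.1532]
eef_rot: [-0.073, 0.997, -0.0, 0.001]
contact_force: [-2.4, 0.0, 17.3]
opening: -0.002
finger_force: 8.6
```

At 17 N the key has bottomed out, well over the 4 N it needs. Release and back away.

>>> send_rows(rows="0 0 -0.03 0; 0 0 -0.12 0; 0 0 -0.25 0; 0 0 -0.35 0; 0.1 0.1 -0.4 0; 0.15 0.25 -0.4 0; 0.15 0.4 -0.4 0; 0.15 0.5 -0.4 0; 0.15 0.5 -0.4 0; 0.15 0.5 -0.4 0")

```text
clock: 9.12
tool_pos: [0.4019, 0.0692, 0.272]
eef_rot: [-0.076, 0.997, 0.0, 0.0]
contact_force: [-0.3, 0.0, -0.1]
opening: 0.006
finger_force: 0.0
```

Run:
```python
from h import *
p,d=snap('scene','s3'); W=world('scene',d)
c,s=np.cos(YAW),np.sin(YAW); X=(W[...,:2]-O)@np.array([[c,-s],[s,c]])*1e3
for x,y,r in ((34,-80,3),(59,-80,3),(-48,-80,6),(-98,-80,6),(-110,32,6)):
    m=(abs(X[...,0]-x)<r)&(abs(X[...,1]-y)<9)&(W[...,2]>.13)&(W[...,2]<.18); print(x,m.sum(),np.median(W[m][:,2]).round(4))
print(sensors.get_state()['contact_force'])
```

```text
34 15 0.1566
59 31 0.1549
-48 29 0.1571
-98 25 0.1569
-110 24 0.1499
[ 0.47600783 -0.52794568 -0.22578464]
```

View pics/s3.png

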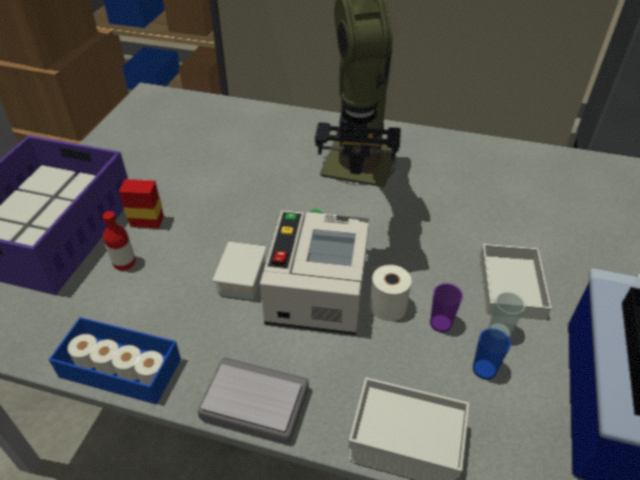

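The picture shows the cover shut (335,245), the rocker on (281,257), both keys up (290,216 and 287,230) and nothing around the printer moved. The arm is clear, so I hand the job in.

```bash
python3 -c "
from plant import finish_job
print(finish_job())"
```

```text
the job is handed in; nothing more can be done
None
```

The job is handed in after about 9 s of robot time: cover clicked shut, rocker switched on, feed key pressed and released in that order, pause key and surroundings left alone; the final camera check agreed, and no verdict was returned.

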